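Clear the drilling jig, then hold a heat sink against its fence

TASK

Clear the two stray parts off the bed of the drilling jig first: the black knob goes into the blue bin, the brass spacer into the yellow bin. Then slide the heat sink along the bed, without lifting it, until its finned front is flush against the blue fence, and hold it there with one firm diagonal push, down onto the bed and against the fence at the same time, as if for drilling; finish while still holding that push. Leave the screwdriver, the copper reel and the jar alone.

Things in the scene. Friction and masses are not known exactly. Their poses are not given: they have to be found in the camera images.
- jig: drilling jig, fixed to the bench for the run, its place and yaw differ from run to run. Origin at bench height under the middle of its bed. Its x axis points along the bed square to the fence (from the open end to the fence), y along the fence, z up. The bed's top lies 14 mm above the origin.
- bed: the jig's flat grey-painted bed, 260 mm along jig x, 240 mm along jig y, 10 mm thick, carried on a 4 mm foot plate; origin under its middle, 4 mm above the bench. Axes as the jig's.
- fence: blue straight fence bar on the bed, the far side of it, 20 mm thick along jig x, 240 mm along jig y, 22 mm high above the bed; origin at the middle of its underside, at jig x = +110 mm; its working face, turned to the open bed, is at jig x = +100 mm.
- fence_mid (a point): middle of the foot of the fence's working face, at bed-top height. Axes as the jig's.
- sink: loose dark finned heat sink, 0.3 to 0.55 kg, flat on the bed, 96 mm along its x, 110 along y. Origin: middle of its underside; x points to its flat front, which goes to the fence. Its finned part spans x -12 to +48 mm, 40 high. The bare metal ledge behind spans x -48 to -12, 10 high; with the upright back it makes a corner to push into. Starts 90 to 140 mm short of the fence, up to 0.25 rad askew.
- sink_front (a point): middle of the bottom edge of the heat sink's front face, +48 mm along its x from its origin. Axes as the heat sink's.
- sink_ledge (a point): point on the ledge's top, on the heat sink's centre line, 18 mm behind the upright back of the body and 10 mm above its underside. Axes as the heat sink's.
- knob_mid (a point): centre of the loose black plastic control knob, round, 30 mm diameter at the skirt and 26 to 27 mm above it, 28 mm high, 30 g, standing upright on the bed between heat sink and fence.
- spacer_mid (a point): centre of the loose brass spacer, a plain cylinder 18 mm in diameter and 34 mm high, 50 g, standing upright on the bed between heat sink and fence, 80 mm or more from the knob.
- blue_bin: blue open bin for knobs, fixed, 130 x 130 mm outside, 45 mm high, walls 4 mm, floor about 4 mm; origin at the middle of its underside on the bench. Left or right of the jig, differs from run to run.
- yellow_bin: yellow open bin for brass spacers, same size and origin as the blue one, on the other side of the jig.
- driver: screwdriver with a red handle, 170 mm long, lying on the bench to the right beyond the bin; leave alone. Origin on its underside; x points to its tip.
- reel: copper-coloured wire reel, 52 mm diameter, 46 mm high, standing to the left of the fence, beyond the bin; leave alone. Origin at the middle of its underside.
- jar: small jar with a green cap, 48 mm diameter, 55 mm high, standing to the left beyond the bin; leave alone. Origin at the middle of its underside.

How it is judged:
On the way, in this order (a step that is already met when the one before it is completed fails the run):
1. the knob lies released in the blue bin and the spacer in the yellow bin (x of knob_mid in the frame of blue_bin between -0.062 and 0.062 m and y of knob_mid in the frame of blue_bin between -0.062 and 0.062 m and z of knob_mid in the frame of blue_bin between 0 and 0.04 m and contact force between the fingers and knob below 0.1 N and linear speed of each of knob, spacer below 0.03 m/s and x of spacer_mid in the frame of yellow_bin between -0.062 and 0.062 m and y of spacer_mid in the frame of yellow_bin between -0.062 and 0.062 m and z of spacer_mid in the frame of yellow_bin between 0 and 0.04 m and contact force between the fingers and spacer below 0.1 N), for 0.2 s.
2. the heat sink is flush with the fence and pressed against fence and bed together (x of sink_front in the frame of jig above 0.0965 m and y of sink_front in the frame of jig between -0.065 and 0.065 m and z of sink_front in the frame of jig below 0.0165 m and angle between sink's own z axis and vertical below 0.03 rad and angle between the x axis of sink and the x axis of jig, either way round below 0.035 rad and contact force between sink and fence above 3 N and contact force between sink and bed above 9 N), for 0.5 s.
At the end, for the whole second after the job is handed in: Knob in the blue bin, spacer in the yellow, both released. Heat sink flat on the bed, front within 3.5 mm of the fence, square within 0.035 rad, within 65 mm of the fence's middle, still, and pressed by over 3 N on the fence and over 9 N on the bed (weight included) all through the last second (all of step 1 and all of step 2 and linear speed of sink below 0.02 m/s); the arm keeps its last pose, push and grip.
It fails at once if the screwdriver is moved more than 20 mm (distance of driver from where it was at the start of the episode above 0.02 m).
It fails at once if the reel is moved more than 20 mm (distance of reel from where it was at the start of the episode above 0.02 m).
It fails at once if the jar is moved more than 20 mm (distance of jar from where it was at the start of the episode above 0.02 m).
It fails at once if the heat sink is lifted more than 15 mm off the bed or tipped over 0.3 rad (z of any of sink_front, sink in the frame of jig above 0.029 m or angle between sink's own z axis and vertical above 0.3 rad).
It also fails if it takes over 64 s, if anything falls off the work surface, if the arm or the gripper's body presses on something with over 40 N, if the wrist force passes 120 N, or if a joint passes its speed limit or range.

ROBOT

A 6-joint arm with a two-finger parallel gripper is mounted at the origin on the work surface. World frame = base frame: x ahead of the robot, y to its left, z up, the work surface at z = 0. Lengths are in m, angles in rad, forces in N, time in s.
With the tool pointing down it reaches from about 0.325 to 0.85 m from the base axis. Payload 15.5 kg.
Tool frame: the origin (TCP) lies at the very end of the fingers, on their centre line; the grasp point (between the pads) lies 19 mm behind it (manip.pinch_z is the distance from the TCP to the grasp point, in m); z points along the fingers, y is the line along which they close (so a half turn about z gives the same grasp; the last joint's range is limited). The gripper opens to 91 mm and grips with 3 to 60 N. Pads are 32 mm wide; open, the fingers measure 118 mm over their backs; the gripper's body (76 mm by 178 mm) begins 60 mm behind the grasp point.
Start: joints at [1.149, 0.494, 1.345, -0, 1.302, -0.096], TCP at [0.201, 0.592, 0.214] pointing down, gripper open.
Joint ranges: [-2.91, 2.91], [-0.82, 2.16], [0.22, 2.67], [-1.22, 4.37], [0.12, 2.79], [-3.08, 3.08]. Speed limits (rad/s): [1.89, 1.89, 2.57, 3.01, 3.01, 3.01].

INTERFACE

Orientations are given as a unit quaternion [x, y, z, w].
In Python, from rig import manip gives the robot as it stands.
- The arm moves only by the shell command python3 -m creep 'ROWS'. ROWS is a JSON object of lists of equal length, an entry for each row: "linear": the shift along the world's x, y, z in cm, a list of three; "delta_rot": the turn, a rotation vector about the world's x, y, z in degrees, a list of three; "gripper": the finger opening in cm, from 0 to 9.12. In form: {"linear": [[tx, ty, tz], ...], "delta_rot": [[wx, wy, wz], ...], "gripper": [gripper, ...]}. A call has 1 to 8 rows; each row shifts and turns the commanded pose from where the row before left it; what a row does not reach is not made up. A row lasts 1/12 s, in which the tool goes at most 41.7 mm and 7.16 degrees, less where a joint would pass 70% of its speed; a pose out of reach is approached as far as the arm can. A call is refused whole if a number of a shift passes 4.17 or a number of a turn 7.16, either way. A call with a gripper value outside its range is refused whole. The fingers move at their own pace and stop on an object; the grip force is fixed at half the most. Time passes only in rows, so rows that do not move let the fingers close. It gives the time, the measured TCP pose, the force, the opening and the grip force at its end, in the units of the state.
- manip.read_state(): the state, without advancing time (a new reading comes with each control period).
- manip.get_image(name): name is "scene" or "top" or "wrist"; returns (picture, depth): 420x560x3 uint8, blue, green, red; 420x560 float32, m along the optical axis (not along the pixel's ray), 0 where there is no reading.
- manip.camera_params(name): a dict with "fx", "fy", "cx", "cy" (pixels), "dist" ([k1, k2, p1, p2, k3] as OpenCV has them; the pictures are not rectified), "view" (4x4, takes a point from world to camera coordinates). Camera axes: x right, y up, looking along -z (the intrinsics and any distortion apply to the point x, -y, -z); pixel columns grow to the right and rows downward; lengths in m; the calibration is good to about 2 mm. A picture is of the moment at which its call begins: read the wrist's pose just before it. camera_params takes no time and is no camera call; for the wrist camera it gives the pose at the moment of the call.
- manip.job_done(): hands the job in; it is judged then, once.
The state is a dict: "time_s": time; "joint_pos": joint angles; "qvel": joint speeds; "joint_efforts": joint torques, N m; "tool_pos": TCP position; "tool_rot": TCP orientation; "ft_force": force on the tool from outside, world axes, zero at the start; "ft_torque": the same for the moment, N m; "opening": finger opening in m; "finger_force": force on a finger pad.
Only numpy, scipy, OpenCV 4.12 (cv2) and the standard library are available. Lean on these libraries where they do the work, as an engineer would, in place of code of your own. Each camera call takes 0.05 s, during which the arm holds its last target. There are 200 camera calls.

## Working session

There is one attempt and no reset: what is moved stays moved. The work goes in short steps, Python scripts to look and compute and a shell command to move; the robot and the scene stay as the last step left them, time stands still between calls to the robot, and variables do not carry over. Pictures are saved under pics/ and viewed, at most 10 in all, crops included, and the job is handed in when it is done.

```bash
mkdir -p pics; ls
cat > h.py <<'E'
import numpy as np, cv2
from rig import manip
def px2w(p,u,v,z=None,depth=None):
    K=np.array([[p['fx'],0,p['cx']],[0,p['fy'],p['cy']],[0,0,1.]])
    q=cv2.undistortPoints(np.array([[[u,v]]],float),K,np.array(p['dist'],float))[0,0]
    T=np.linalg.inv(np.array(p['view'])); d=np.array([q[0],-q[1],-1.])
    if z is not None:
        r=T[:3,:3]@d; return T[:3,3]+r*(z-T[2,3])/r[2]
    return T[:3,:3]@(d*depth)+T[:3,3]
E
python3 - <<'E'
from h import *
import pickle
s=manip.read_state();print(s)
d={}
for n in ['top','scene']:
    p=manip.camera_params(n);im,z=manip.get_image(n);d[n]=(p,im,z)
    cv2.imwrite(f'pics/{n}0.png',cv2.resize(im,(800,600)))
    print(n,np.linalg.inv(np.array(p['view']))[:3],p['fx'],p['cx'],p['cy'])
pickle.dump(d,open('d0.pkl','wb'))
E
```

```text
pics
{'time_s': 0.0, 'joint_pos': array([ 1.14852353e+00,  4.94192955e-01,  1.34612964e+00, -3.17563147e-05,
        1.30249292e+00, -9.54970181e-02]), 'qvel': array([ 9.29382380e-04, -2.05481274e-04,  1.51909432e-04,  8.11864997e-05,
       -1.78755156e-04, -9.48804428e-04]), 'joint_efforts': array([-1.62352968e-03, -8.78831291e+01, -3.81860662e+01,  7.05046719e-02,
        5.33305574e-02, -1.75143045e-04]), 'tool_pos': array([0.20046883, 0.59157713, 0.21333269]), 'tool_rot': array([ 1.62657709e-01,  9.86682368e-01, -5.94972546e-04, -1.41730140e-04]), 'ft_force': array([-0.10432438,  0.91507223, -0.08142447]), 'ft_torque': array([-0.0445996 ,  0.01503721,  0.03375099]), 'finger_force': 0.0, 'opening': 0.09133749395301446}
top [[ 0.01348007  0.99808588 -0.06035618  0.50691068]
 [-0.99961624  0.01491246  0.02334498  0.02533199]
 [ 0.02420035  0.06001832  0.99790388  1.02463638]] 422.985265052731 277.85352118414164 209.0829314605772
scene [[-0.36256869 -0.81086524  0.45939253  0.98603438]
 [ 0.93192691 -0.3194131   0.17171925  0.18681819]
 [ 0.00749483  0.49038029  0.87147633  0.84372688]] 448.23421795937355 281.86073821129963 217.3057628180102
```

View pics/top0.png

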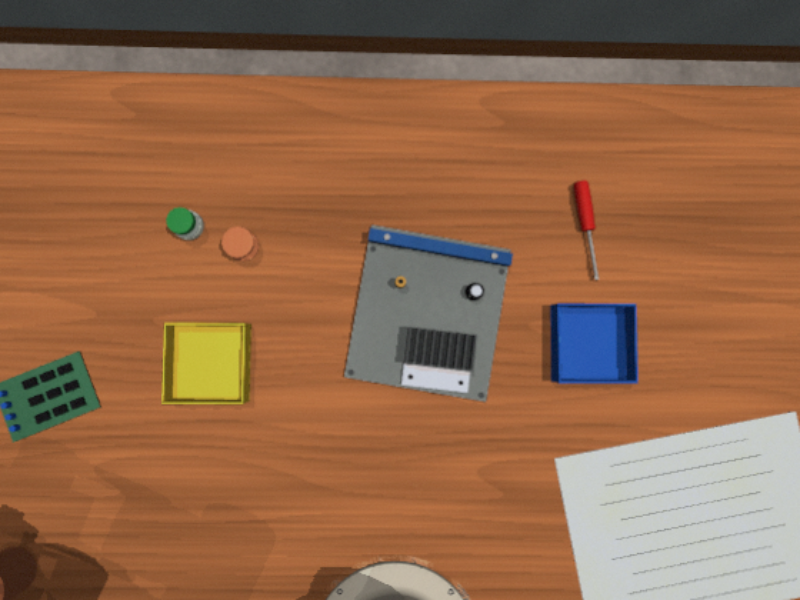

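View pics/scene0.png

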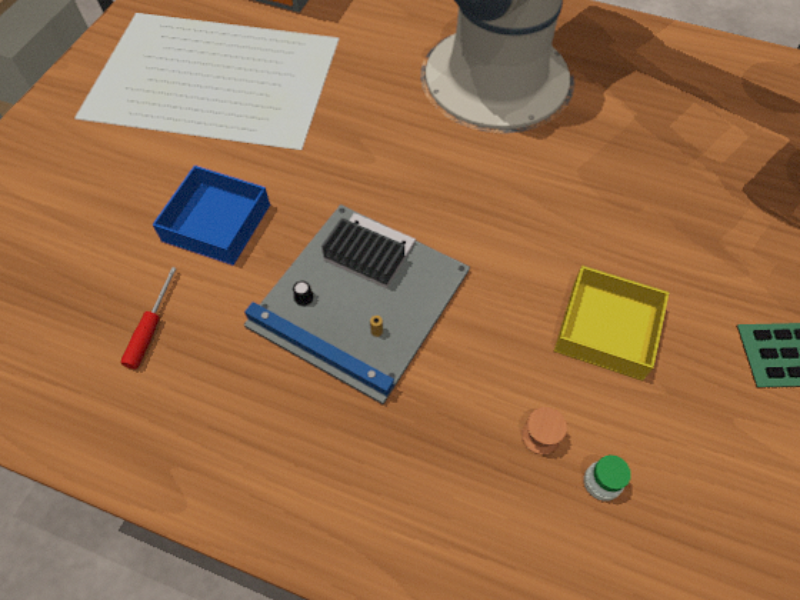

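The top view (800x600 scale) shows the yellow bin at (206,363), the blue bin at (594,343), the spacer at (400,282) and the knob at (475,291). The jig fence runs from (370,234) to (511,258), and the heat sink is near (437,358). I'll enlarge the jig.

Run:
```python
from h import *
import pickle
p,im,z=pickle.load(open('d0.pkl','rb'))['top']
c=im[152:284,236:366]
cv2.imwrite('pics/crop.png',cv2.resize(c,None,fx=4.5,fy=4.5,interpolation=cv2.INTER_CUBIC))
```

```text
(no output)
```

View pics/crop.png

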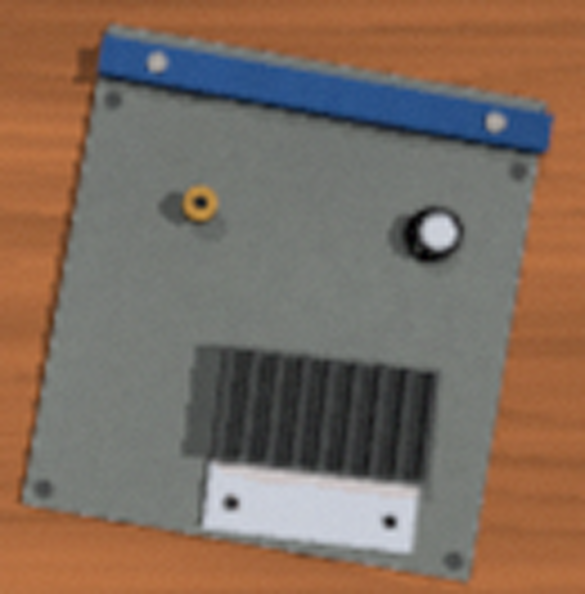

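Crop pixels: spacer top (200,203), knob top (440,232), fence screws (157,62) and (496,122). Bed near corners are (20,500) and (468,580). Ledge rear corners are (203,528) and (413,552).

Run:
```python
from h import *
import pickle
p,im,z=pickle.load(open('d0.pkl','rb'))['top']
def C(U,V,h,name):
    u=(U+.5)/4.5-.5+236; v=(V+.5)/4.5-.5+152
    w=px2w(p,u,v,h); dz=z[int(round(v)),int(round(u))]
    print(name,w.round(4),'depth pt',px2w(p,u,v,depth=dz).round(4)); return w[:2]
sp=C(200,203,.048,'sp');kn=C(440,232,.042,'kn')
f1=C(157,62,.036,'f1');f2=C(496,122,.036,'f2')
b1=C(20,500,.014,'b1');b2=C(468,580,.014,'b2')
b3=C(107,27,.014,'farL');b4=C(552,103,.014,'farR')
s1=C(203,528,.024,'s1');s2=C(413,552,.024,'s2')
s3=C(209,462,.024,'s3');s4=C(420,486,.024,'s4')
t1=C(222,348,.054,'t1');t2=C(438,370,.054,'t2')
yf=(f1-f2)/np.linalg.norm(f1-f2); x=np.array([yf[1],-yf[0]])
print('yaw',np.degrees(np.arctan2(x[1],x[0])))
yb=(b1-b2);print('bedlen',np.linalg.norm(yb)); xb=np.array([yb[1],-yb[0]]);print('yaw bed',np.degrees(np.arctan2(xb[1],xb[0])))
fm=(f1+f2)/2; o1=fm-.11*x; bm=(b1+b2)/2; o2=bm+.13*x;print('origin',o1,o2)
for a,b,w in((s1,s2,'ledge'),(t1,t2,'front')):
    d=a-b;xx=np.array([d[1],-d[0]])/np.linalg.norm(d);print(w,np.linalg.norm(d),np.degrees(np.arctan2(xx[1],xx[0])),(a+b)/2, (a+b)/2+xx*(.048 if w=='ledge' else -.048))
print('ledge depth',np.linalg.norm(s1-s3))
for n,U,V in(('yel',[(164,324),(250,323),(163,404),(249,404)],.045),('blu',[(550,305),(636,304),(551,383),(638,383)],.045)):
    P=np.array([px2w(p,(a+.5)*.7-.5,(b+.5)*.7-.5,.045)[:2] for a,b in U]);print(n,P.round(3).tolist(),P.mean(0))
o=(o1+o2)/2;R=np.array([x,yf])
print('sp jig',R@(sp-o),'kn jig',R@(kn-o))
```

```text
sp [ 0.5948 -0.0022  0.048 ] depth pt [ 0.5948 -0.0023  0.0474]
kn [ 0.5821 -0.1273  0.042 ] depth pt [ 0.5822 -0.1273  0.0416]
f1 [0.6696 0.0209 0.036 ] depth pt [0.6692 0.0209 0.0382]
f2 [ 0.6409 -0.1574  0.036 ] depth pt [ 0.6407 -0.157   0.0379]
b1 [0.4393 0.0896 0.014 ] depth pt [0.4384 0.0904 0.0008]
b2 [ 0.4001 -0.1475  0.014 ] depth pt [ 0.3984 -0.1503 -0.0029]
farL [0.6916 0.0479 0.014 ] depth pt [ 0.6951  0.0483 -0.0054]
farR [ 0.6547 -0.1916  0.014 ] depth pt [ 6.566e-01 -1.944e-01  6.000e-04]
s1 [ 0.4266 -0.0067  0.024 ] depth pt [ 0.4266 -0.0067  0.0241]
s2 [ 0.4154 -0.1168  0.024 ] depth pt [ 0.4143 -0.1185  0.0119]
s3 [ 0.4609 -0.0094  0.024 ] depth pt [ 0.4606 -0.0096  0.0174]
s4 [ 0.4498 -0.1203  0.024 ] depth pt [ 0.4515 -0.1159  0.0543]
t1 [ 0.5202 -0.0143  0.054 ] depth pt [ 0.5207 -0.0157  0.0175]
t2 [ 0.5105 -0.1248  0.054 ] depth pt [ 0.5107 -0.1311  0.0132]
yaw -9.127240623030772
bedlen 0.24027426835300272
yaw bed -9.385344282734613
origin [ 0.54662231 -0.05076906] [ 0.54808441 -0.04955831]
ledge 0.11065951760522345 -5.8015349649819905 [ 0.42098782 -0.06176846] [ 0.46874197 -0.06662044]
front 0.11094796459574455 -5.0122791655536165 [ 0.5153744  -0.06952163] [ 0.46755795 -0.06532791]
ledge depth 0.03445111199180686
yel [[0.52, 0.376], [0.524, 0.239], [0.393, 0.373], [0.394, 0.237]] [0.45790874 0.30604625]
blu [[0.56, -0.247], [0.564, -0.389], [0.433, -0.249], [0.435, -0.391]] [ 0.49804331 -0.31889909]
sp jig [0.03920293 0.05484285] kn jig [ 0.04657249 -0.07062408]
```

```bash
python3 -m creep '{"linear":[[2.2,-3.3,0],[2.2,-3.3,0],[2.2,-3.3,0],[2.2,-3.3,0],[2.2,-3.3,0],[2.2,-3.3,0],[2.2,-3.3,0],[2.2,-3.3,0]],"delta_rot":[[0,0,1.2],[0,0,1.2],[0,0,1.2],[0,0,1.2],[0,0,1.2],[0,0,1.2],[0,0,1.2],[0,0,1]],"gripper":[7,7,7,7,7,7,7,7]}'
python3 -m creep '{"linear":[[2.2,-3.3,-1],[2.2,-3.3,-1],[2.2,-3.3,-1],[2.2,-3.3,-1],[2.2,-3.3,-1],[2.2,-3.3,-1],[2.2,-3.3,-1],[2.2,-3.3,-1]],"delta_rot":[[0,0,0],[0,0,0],[0,0,0],[0,0,0],[0,0,0],[0,0,0],[0,0,0],[0,0,0]],"gripper":[6,6,6,6,6,6,6,6]}'
python3 -m creep '{"linear":[[2,-3.2,-1],[2,-3.2,-1],[0,0,0],[0,0,0]],"delta_rot":[[0,0,0],[0,0,0],[0,0,0],[0,0,0]],"gripper":[6,6,6,6]}'
```

```text
time_s: 0.77
tool_pos: [0.3771, 0.3261, 0.2138]
tool_rot: [0.081, 0.997, -0.0, -0.0]
ft_force: [0.8, 1.1, 0.2]
opening: 0.07
finger_force: 0.0
time_s: 1.43
tool_pos: [0.5532, 0.062, 0.1332]
tool_rot: [0.081, 0.997, 0.0, -0.0]
ft_force: [1.1, 1.6, -0.4]
opening: 0.0598
finger_force: 0.0
time_s: 1.77
tool_pos: [0.5928, -0.0018, 0.1128]
tool_rot: [0.083, 0.997, -0.0, -0.001]
ft_force: [-0.0, -0.2, -0.3]
opening: 0.0602
finger_force: 0.0
```

```bash
python3 -m creep '{"linear":[[0.2,0,-1.8],[0,0,-1.8],[0,0,-1.8],[0,0,-1.8],[0,0,-1.2],[0,0,-0.8],[0,0,0],[0,0,0]],"delta_rot":[[0,0,0],[0,0,0],[0,0,0],[0,0,0],[0,0,0],[0,0,0],[0,0,0],[0,0,0]],"gripper":[6,6,6,6,6,6,6,6]}'
python3 -m creep '{"linear":[[0,0,0],[0,0,0],[0,0,0],[0,0,0],[0,0,0],[0,0,0],[0,0,0],[0,0,0]],"delta_rot":[[0,0,0],[0,0,0],[0,0,0],[0,0,0],[0,0,0],[0,0,0],[0,0,0],[0,0,0]],"gripper":[3,2,1.5,1,1,1,1,1]}'
```

```text
time_s: 2.43
tool_pos: [0.5946, 0.0003, 0.0222]
tool_rot: [0.081, 0.997, 0.0, -0.0]
ft_force: [0.3, 0.0, 0.0]
opening: 0.0601
finger_force: 0.0
time_s: 3.1
tool_pos: [0.5947, -0.0001, 0.022]
tool_rot: [0.081, 0.997, -0.0, 0.0]
ft_force: [0.0, -0.1, 2.1]
opening: 0.0174
finger_force: 30.0
```

```bash
python3 -m creep '{"linear":[[0,0,1],[0,0,2],[0,0,2.5],[0,0,2.5],[-1,1.6,1],[-1.2,2.5,0],[-1.2,2.5,0],[-1.2,2.5,0]],"delta_rot":[[0,0,0],[0,0,0],[0,0,0],[0,0,0],[0,0,0],[0,0,0],[0,0,0],[0,0,0]],"gripper":[1,1,1,1,1,1,1,1]}'
python3 -m creep '{"linear":[[-1.2,2.7,0],[-1.2,2.7,0],[-1.2,2.7,0],[-1.2,2.7,0],[-1.2,2.7,0],[-1.2,2.7,0],[-1.2,2.7,0],[-0.7,2.6,0]],"delta_rot":[[0,0,0],[0,0,0],[0,0,0],[0,0,0],[0,0,0],[0,0,0],[0,0,0],[0,0,0]],"gripper":[1,1,1,1,1,1,1,1]}'
python3 -m creep '{"linear":[[0,0,-1.5],[0,0,-2],[0,0,-2],[0,0,-2],[0,0,-1],[0,0,-0.5],[0,0,0],[0,0,0]],"delta_rot":[[0,0,0],[0,0,0],[0,0,0],[0,0,0],[0,0,0],[0,0,0],[0,0,0],[0,0,0]],"gripper":[1,1,1,1,1,1,1,1]}'
```

```text
time_s: 3.77
tool_pos: [0.5482, 0.0917, 0.1129]
tool_rot: [0.082, 0.997, 0.0, 0.0]
ft_force: [-0.2, 0.6, -0.6]
opening: 0.0172
finger_force: 30.0
time_s: 4.43
tool_pos: [0.4562, 0.3072, 0.1126]
tool_rot: [0.081, 0.997, -0.0, -0.0]
ft_force: [0.2, -0.1, -0.0]
opening: 0.0172
finger_force: 30.0
time_s: 5.1
tool_pos: [0.458, 0.3061, 0.0226]
tool_rot: [0.081, 0.997, 0.0, 0.0]
ft_force: [0.6, -0.4, 0.1]
opening: 0.0173
finger_force: 30.0
```

```bash
python3 -m creep '{"linear":[[0,0,-0.4],[0,0,-0.4],[0,0,0],[0,0,0],[0,0,0],[0,0,0],[0,0,0],[0,0,0]],"delta_rot":[[0,0,0],[0,0,0],[0,0,0],[0,0,0],[0,0,0],[0,0,0],[0,0,0],[0,0,0]],"gripper":[1,1,1,2.5,4,5,5,5]}'
python3 -m creep '{"linear":[[0,0,1.5],[0,0,2.5],[0,0,2.5],[0,0,2.5],[0.5,-3,1],[0.7,-3.5,0],[0.7,-3.5,0],[0.7,-3.5,0]],"delta_rot":[[0,0,0],[0,0,0],[0,0,0],[0,0,0],[0,0,0],[0,0,0],[0,0,0],[0,0,0]],"gripper":[5,5,5,5,5,6,6,6]}'
python3 -m creep '{"linear":[[1.1,-3.7,0],[1.1,-3.7,0],[1.1,-3.7,0],[1.1,-3.7,0],[1.1,-3.7,0],[1.1,-3.7,0],[1.1,-3.7,0],[1.1,-3.7,0]],"delta_rot":[[0,0,0],[0,0,0],[0,0,0],[0,0,0],[0,0,0],[0,0,0],[0,0,0],[0,0,0]],"gripper":[6,6,6,6,6,6,6,6]}'
python3 -c "
from h import *
im,z=manip.get_image('top');cv2.imwrite('pics/t1.png',im[200:300,90:450])"
```

```text
time_s: 5.77
tool_pos: [0.4577, 0.306, 0.014]
tool_rot: [0.081, 0.997, 0.0, 0.0]
ft_force: [0.0, -0.5, -0.2]
opening: 0.0475
finger_force: 0.0
time_s: 6.43
tool_pos: [0.4837, 0.1697, 0.1144]
tool_rot: [0.081, 0.997, 0.0, 0.0]
ft_force: [1.1, -0.4, 0.4]
opening: 0.0598
finger_force: 0.0
time_s: 7.1
tool_pos: [0.5717, -0.1271, 0.114]
tool_rot: [0.081, 0.997, 0.0, 0.0]
ft_force: [1.5, -0.7, 0.5]
opening: 0.06
finger_force: 0.0
```

View pics/t1.png

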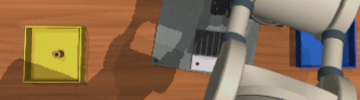

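The spacer stands in the yellow bin at crop pixel (57,54). Next is the knob at (0.582,-0.127).

```bash
python3 -m creep '{"linear":[[0.7,0.3,-1.5],[0,0,-2],[0,0,-2],[0,0,-1.8],[0,0,-1.2],[0,0,-0.9],[0,0,0],[0,0,0]],"delta_rot":[[0,0,0],[0,0,0],[0,0,0],[0,0,0],[0,0,0],[0,0,0],[0,0,0],[0,0,0]],"gripper":[6,6,6,6,6,6,6,6]}'
python3 -m creep '{"linear":[[0,0,0],[0,0,0],[0,0,0],[0,0,0],[0,0,0],[0,0,0],[0,0,0],[0,0,0]],"delta_rot":[[0,0,0],[0,0,0],[0,0,0],[0,0,0],[0,0,0],[0,0,0],[0,0,0],[0,0,0]],"gripper":[4,3,2,2,2,2,2,2]}'
```

```text
time_s: 7.82
tool_pos: [0.5787, -0.122, 0.0201]
tool_rot: [0.081, 0.997, 0.0, -0.0]
ft_force: [-0.3, -0.0, 0.5]
opening: 0.0602
finger_force: 0.0
time_s: 8.48
tool_pos: [0.5788, -0.1221, 0.0201]
tool_rot: [0.081, 0.997, -0.0, 0.0]
ft_force: [-0.7, 0.6, 4.9]
opening: 0.0264
finger_force: 28.4
```

```bash
python3 -m creep '{"linear":[[0,0,1],[0,0,2],[0,0,2.5],[0,0,2.5],[-0.6,-1.5,1],[-1,-2.4,0],[-1,-2.4,0],[-1,-2.4,0]],"delta_rot":[[0,0,0],[0,0,0],[0,0,0],[0,0,0],[0,0,0],[0,0,0],[0,0,0],[0,0,0]],"gripper":[2,2,2,2,2,2,2,2]}'
python3 -m creep '{"linear":[[-1,-2.4,0],[-1,-2.4,0],[-1,-2.4,0],[-1,-2.4,0],[-0.5,-1.4,0],[0,0,0],[0,0,-2],[0,0,-2]],"delta_rot":[[0,0,0],[0,0,0],[0,0,0],[0,0,0],[0,0,0],[0,0,0],[0,0,0],[0,0,0]],"gripper":[2,2,2,2,2,2,2,2]}'
python3 -m creep '{"linear":[[0,0,-2],[0,0,-2],[0,0,-1],[0,0,-0.5],[0,0,-0.3],[0,0,0],[0,0,0],[0,0,0]],"delta_rot":[[0,0,0],[0,0,0],[0,0,0],[0,0,0],[0,0,0],[0,0,0],[0,0,0],[0,0,0]],"gripper":[2,2,2,2,2,2,2,2]}'
```

```text
time_s: 9.15
tool_pos: [0.5423, -0.2098, 0.1109]
tool_rot: [0.081, 0.997, -0.0, 0.0]
ft_force: [0.3, -0.6, -0.7]
opening: 0.026
finger_force: 28.0
time_s: 9.82
tool_pos: [0.4985, -0.3191, 0.0707]
tool_rot: [0.081, 0.997, -0.001, 0.001]
ft_force: [-0.2, -0.3, -0.8]
opening: 0.0261
finger_force: 28.0
time_s: 10.48
tool_pos: [0.4981, -0.3194, 0.0128]
tool_rot: [0.081, 0.997, -0.0, 0.001]
ft_force: [-0.4, -0.2, 1.0]
opening: 0.0262
finger_force: 28.0
```

```bash
python3 -m creep '{"linear":[[0,0,-0.2],[0,0,0],[0,0,0],[0,0,0],[0,0,0],[0,0,0],[0,0,1.5],[0,0,2.5]],"delta_rot":[[0,0,0],[0,0,0],[0,0,0],[0,0,0],[0,0,0],[0,0,0],[0,0,0],[0,0,0]],"gripper":[2,3,4,5,5,5,5,5]}'
python3 -m creep '{"linear":[[0,0,2.5],[0,0,2.5],[0,0,1.5],[-0.7,2.8,0],[-0.7,2.8,0],[-0.7,2.8,0],[-0.7,2.8,0],[-0.7,2.8,0]],"delta_rot":[[0,0,0],[0,0,0],[0,0,0],[0,0,0],[0,0,0],[0,0,0],[0,0,0],[0,0,0]],"gripper":[5,5,5,5,5,5,5,5]}'
python3 -m creep '{"linear":[[-0.7,2.8,0],[-0.7,2.8,0],[-0.7,2.8,0],[-0.7,2.8,0],[0,0.4,0],[0,0,0],[0,0,0],[0,0,0]],"delta_rot":[[0,0,0],[0,0,0],[0,0,0],[0,0,0],[0,0,0],[0,0,0],[0,0,0],[0,0,0]],"gripper":[5,5,5,5,5,5,5,5]}'
python3 -c "
from h import *
im,z=manip.get_image('scene');w,_=manip.get_image('wrist')
cv2.imwrite('pics/t2.png',np.hstack([im[100:300,90:490],cv2.resize(w,(267,200))]))"
```

```text
time_s: 11.15
tool_pos: [0.4963, -0.3181, 0.0484]
tool_rot: [0.081, 0.997, 0.001, -0.002]
ft_force: [-0.1, -0.2, -0.4]
opening: 0.0495
finger_force: 0.0
time_s: 11.82
tool_pos: [0.4621, -0.1779, 0.115]
tool_rot: [0.081, 0.997, -0.0, 0.0]
ft_force: [0.8, 0.5, -0.2]
opening: 0.0498
finger_force: 0.0
time_s: 12.48
tool_pos: [0.4353, -0.064, 0.115]
tool_rot: [0.081, 0.997, -0.0, 0.0]
ft_force: [-0.4, -1.0, 0.1]
opening: 0.05
finger_force: 0.0
```

View pics/t2.png

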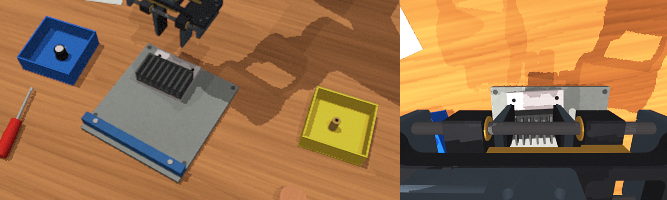

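Knob (60,50) and spacer (335,124) are both in their bins, and the heat sink hasn't moved. Now I lower the fingers to just above the ledge.

```bash
python3 -m creep '{"linear":[[0,0,-1.8],[0,0,-1.8],[0,0,-1.8],[0,0,-1.5],[0,0,-1],[0,0,-0.7],[0,0,-0.2],[0,0,0]],"delta_rot":[[0,0,0],[0,0,0],[0,0,0],[0,0,0],[0,0,0],[0,0,0],[0,0,0],[0,0,0]],"gripper":[5,5,5,5,5,5,5,5]}'
python3 -m creep '{"linear":[[0.2,-0.03,0],[0.2,-0.03,0],[0.2,-0.03,0],[0.2,-0.03,0],[0.2,-0.04,0],[0.2,-0.04,0],[0.2,-0.03,0],[0.2,-0.03,0]],"delta_rot":[[0,0,0],[0,0,0],[0,0,0],[0,0,0],[0,0,0],[0,0,0],[0,0,0],[0,0,0]],"gripper":[5,5,5,5,5,5,5,5]}'
python3 -c "
from h import *
im,z=manip.get_image('scene')
cv2.imwrite('pics/t3.png',cv2.resize(im[120:240,180:340],None,fx=4,fy=4))"
```

```text
time_s: 13.25
tool_pos: [0.4346, -0.0634, 0.0266]
tool_rot: [0.082, 0.997, 0.0, -0.0]
ft_force: [-0.3, -0.3, -0.0]
opening: 0.0498
finger_force: 0.0
time_s: 13.92
tool_pos: [0.4501, -0.0655, 0.0271]
tool_rot: [0.081, 0.997, 0.0, -0.001]
ft_force: [-4.8, 0.4, 5.3]
opening: 0.0499
finger_force: 2.8
```

View pics/t3.png

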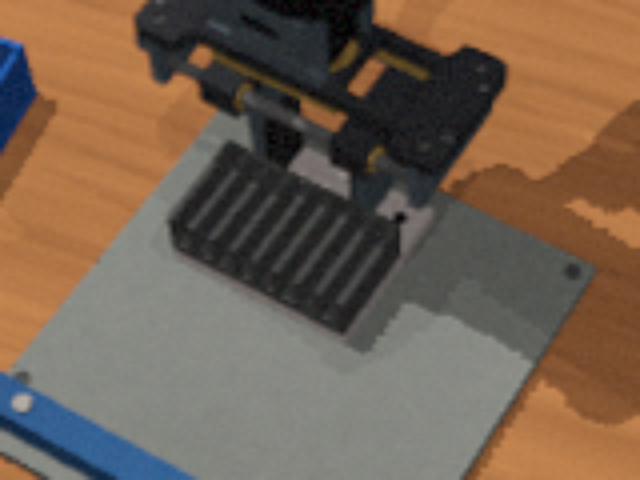

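```bash
python3 -m creep '{"linear":[[0.3,-0.05,0],[0.5,-0.08,0],[0.5,-0.08,0],[0.5,-0.08,0],[0.5,-0.08,0],[0.5,-0.08,0],[0.5,-0.08,0],[0.5,-0.08,0]],"delta_rot":[[0,0,0],[0,0,0],[0,0,0],[0,0,0],[0,0,0],[0,0,0],[0,0,0],[0,0,0]],"gripper":[5,5,5,5,5,5,5,5]}'
python3 -m creep '{"linear":[[0.5,-0.08,0],[0.5,-0.08,0],[0.5,-0.08,0],[0.5,-0.08,0],[0.5,-0.08,0],[0.5,-0.08,0],[0.5,-0.08,0],[0.5,-0.08,0]],"delta_rot":[[0,0,0],[0,0,0],[0,0,0],[0,0,0],[0,0,0],[0,0,0],[0,0,0],[0,0,0]],"gripper":[5,5,5,5,5,5,5,5]}'
python3 -m creep '{"linear":[[0.5,-0.08,0],[0.5,-0.08,0],[0.5,-0.08,0],[0.3,-0.05,0],[0.2,-0.03,0],[0.2,-0.03,0],[0.2,-0.03,0],[0,0,0]],"delta_rot":[[0,0,0],[0,0,0],[0,0,0],[0,0,0],[0,0,0],[0,0,0],[0,0,0],[0,0,0]],"gripper":[5,5,5,5,5,5,5,5]}'
```

```text
time_s: 14.63
tool_pos: [0.4887, -0.0717, 0.0269]
tool_rot: [0.081, 0.997, 0.0, -0.0]
ft_force: [-5.8, 0.8, 4.7]
opening: 0.0498
finger_force: 2.8
time_s: 15.3
tool_pos: [0.5287, -0.0781, 0.0269]
tool_rot: [0.081, 0.997, 0.0, -0.0]
ft_force: [-5.9, 1.8, 4.4]
opening: 0.0502
finger_force: 2.8
time_s: 15.97
tool_pos: [0.553, -0.082, 0.0269]
tool_rot: [0.081, 0.997, -0.0, 0.0]
ft_force: [-1.1, 0.7, 0.8]
opening: 0.0501
finger_force: 0.7
```

```bash
python3 -m creep '{"linear":[[0.15,-0.02,0],[0.15,-0.03,0],[0.15,-0.02,0],[0.15,-0.03,0],[0.15,-0.02,0],[0.15,-0.03,0]],"delta_rot":[[0,0,0],[0,0,0],[0,0,0],[0,0,0],[0,0,0],[0,0,0]],"gripper":[5,5,5,5,5,5]}'
python3 -m creep '{"linear":[[0.1,-0.02,0],[0.1,-0.02,0]],"delta_rot":[[0,0,0],[0,0,0]],"gripper":[5,5]}'
python3 -m creep '{"linear":[[0.1,-0.02,0],[0.1,-0.02,0]],"delta_rot":[[0,0,0],[0,0,0]],"gripper":[5,5]}'
```

```text
time_s: 16.47
tool_pos: [0.5618, -0.0835, 0.0269]
tool_rot: [0.081, 0.997, -0.0, 0.0]
ft_force: [-1.5, 0.8, 0.6]
opening: 0.05
finger_force: 1.3
time_s: 16.63
tool_pos: [0.5637, -0.0839, 0.0269]
tool_rot: [0.081, 0.997, -0.0, -0.0]
ft_force: [-8.0, -1.0, 3.8]
opening: 0.0496
finger_force: 4.4
time_s: 16.8
tool_pos: [0.5637, -0.0839, 0.0268]
tool_rot: [0.081, 0.997, 0.0, -0.002]
ft_force: [-17.3, 2.0, 14.0]
opening: 0.0499
finger_force: 9.0
```

```bash
python3 -m creep '{"linear":[[0,0,-0.1],[0,0,-0.1],[0,0,0]],"delta_rot":[[0,0,0],[0,0,0],[0,0,0]],"gripper":[5,5,5]}'
python3 -m creep '{"linear":[[0,0,-0.1],[0,0,-0.1],[0,0,0]],"delta_rot":[[0,0,0],[0,0,0],[0,0,0]],"gripper":[5,5,5]}'
```

```text
time_s: 17.05
tool_pos: [0.5637, -0.0839, 0.0247]
tool_rot: [0.081, 0.997, 0.0, -0.002]
ft_force: [-11.6, 0.8, 6.2]
opening: 0.0502
finger_force: 5.7
time_s: 17.3
tool_pos: [0.5637, -0.0839, 0.0242]
tool_rot: [0.081, 0.997, 0.0, -0.001]
ft_force: [-20.7, 3.4, 39.0]
opening: 0.05
finger_force: 24.2
```

```bash
python3 -m creep '{"linear":[[0,0,0.1],[0,0,0],[0,0,0],[0,0,0],[0,0,0],[0,0,0],[0,0,0],[0,0,0]],"delta_rot":[[0,0,0],[0,0,0],[0,0,0],[0,0,0],[0,0,0],[0,0,0],[0,0,0],[0,0,0]],"gripper":[5,5,5,5,5,5,5,5]}'
python3 -c "
from h import *
im,z=manip.get_image('scene')
cv2.imwrite('pics/t4.png',cv2.resize(im[130:290,160:340],None,fx=3.5,fy=3.5,interpolation=cv2.INTER_CUBIC))
print(manip.read_state()['ft_force'])"
```

```text
time_s: 17.97
tool_pos: [0.5637, -0.0839, 0.0242]
tool_rot: [0.081, 0.997, 0.0, -0.002]
ft_force: [-15.1, 0.3, 18.2]
opening: 0.05
finger_force: 15.3
[-14.29050858   2.93473992  18.88619913]
```

View pics/t4.png

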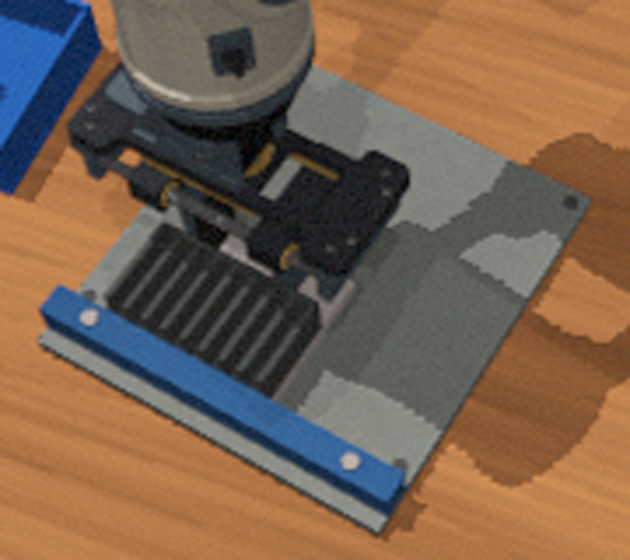

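```bash
python3 -m creep '{"linear":[[0.1,-0.02,0],[0,0,0],[0,0,0],[0,0,0],[0,0,0],[0,0,0],[0,0,0],[0,0,0]],"delta_rot":[[0,0,0],[0,0,0],[0,0,0],[0,0,0],[0,0,0],[0,0,0],[0,0,0],[0,0,0]],"gripper":[5,5,5,5,5,5,5,5]}'
python3 -c "
from h import *
p=manip.camera_params('scene')
def W(U,V,z): return px2w(p,(U+.5)/3.5-.5+160,(V+.5)/3.5-.5+130,z)
def J(w):
    a=np.radians(-9.25);d=w[:2]-[.5475,-.050];x=np.array([np.cos(a),np.sin(a)]);return (d@x).round(4),(d@[-x[1],x[0]]).round(4)
for n,U,V,z in[('frontR',105,300,.054),('frontL',275,397,.054),('rearR',165,224,.054),('rearL',328,308,.054),('s1',89,317,.036),('s2',350,461,.036)]: print(n,J(W(U,V,z)))
for i in range(4): print(manip.read_state()['ft_force'].round(1)); manip.get_image('top')"
```

```text
time_s: 18.68
tool_pos: [0.5638, -0.0839, 0.0243]
tool_rot: [0.081, 0.997, 0.0, -0.002]
ft_force: [-21.8, 2.4, 24.1]
opening: 0.0498
finger_force: 19.0
frontR (np.float64(0.1004), np.float64(-0.0788))
frontL (np.float64(0.1024), np.float64(0.0397))
rearR (np.float64(0.0401), np.float64(-0.0791))
rearL (np.float64(0.039), np.float64(0.0346))
s1 (np.float64(0.1077), np.float64(-0.0888))
s2 (np.float64(0.1076), np.float64(0.0916))
[-21.8   2.4  24.1]
[-20.4   1.5  23.9]
[-20.7   2.   23.4]
[-20.9   1.9  24.1]
```

The heat sink is flush (front at jig x of about 0.100 to 0.102), square, and pressed at a steady 21 N forward and 24 N down.

```bash
python3 -c "
from rig import manip
print(manip.job_done())"
```

```text
the job is handed in; nothing more can be done
None
```

I handed the job in with the knob in the blue bin, the spacer in the yellow bin, and the heat sink flush against the fence, held by a steady push of about 21 N forward and 24 N down; the hand-in call gave no verdict.

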